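# Put the study desk in order: everything back on its own place

### The arm

A 6-joint arm with a two-finger parallel gripper is mounted at the origin on the work surface. World frame = base frame: x ahead of the robot, y to its left, z up, the work surface at z = 0. Lengths are in m, angles in rad, forces in N, time in s.
With the tool pointing down it reaches from about 0.25 to 0.775 m from the base axis. Payload 4 kg.
Tool frame: the origin (TCP) lies on the centre line of the jaws, within the pads' length; the fingertips stand 25 mm ahead of it and the grasp point (between the pads) lies 6 mm ahead of it; z points along the fingers, y is the line along which they close (so a half turn about z gives the same grasp; the last joint's range is limited). The gripper opens to 94 mm and grips with 3 to 60 N. Pads are 16 mm wide; open, the fingers measure 119 mm over their backs; the gripper's body (75 mm by 177 mm) begins 78 mm behind the grasp point.
Start: joints at [-1.446, 0.087, 1.371, -0, 1.684, -0.103], TCP at [0.124, -0.536, 0.21] pointing down, gripper open.
Joint ranges: [-3.1, 3.1], [-0.76, 2.03], [0.27, 2.55], [-1.08, 4.22], [0.17, 2.65], [-2.57, 2.57]. Speed limits (rad/s): [2.79, 2.79, 3.14, 3.14, 3.14, 3.14].

### API

Orientations are given as [roll, pitch, yaw] about the fixed x, y, z axes, in that order (R = Rz(yaw) Ry(pitch) Rx(roll)).
In Python, from bench import robot, imaging gives the robot as it stands. The module is installed in compiled form; this text tells all that it offers.
- The arm moves only by the tool drive_tool, never from a script. Its argument "series" is a list of rows, each a list of 3 entries, a list of its own where there are three numbers: the finger opening in m, from 0 to 0.094, then the shift along the tool's x, y, z in m, then the turn, a rotation vector about the tool's x, y, z in rad. A call has 1 to 5 rows; each row is the pose to reach, as a shift and turn from the pose commanded when the call began, along the tool's axes at that moment; what a row does not reach only later rows make up. A row lasts 1/8 s, in which the tool goes at most 62.5 mm and 10.7 degrees, less where a joint would pass 70% of its speed; a pose out of reach is approached as far as the arm can. A call with a gripper value outside its range is refused whole. The fingers move at their own pace and stop on an object; the grip force is fixed at half the most. Time passes only in rows, so rows that repeat a pose let the fingers close. It gives the time, the measured TCP pose, the force, the opening and the grip force at its end, in the units of the state.
- robot.get_obs(): the state, without advancing time (a new reading comes with each control period).
- imaging.snapshot(name): name is "side" or "top"; returns the picture (400x640x3 uint8, red, green, blue); there is no depth.
- imaging.get_calibration(name): a dict with "intrinsics" (3x3 intrinsics, pixels), "position" and "rotation" of the camera in the world. Camera axes: x right, y up, looking along -z (the intrinsics and any distortion apply to the point x, -y, -z); pixel columns grow to the right and rows downward; lengths in m; the calibration is good to about 2 mm. A picture is of the moment at which its call begins. get_calibration takes no time and is no camera call.
- robot.close_job(): hands the job in; it is judged then, once.
The state is a dict: "time": time; "joint_positions": joint angles; "qvel": joint speeds; "joint_torque": joint torques, N m; "tool_pos": TCP position; "ee_rot": TCP orientation; "wrist_force": force on the tool from outside, world axes, zero at the start; "wrist_torque": the same for the moment, N m; "width": finger opening in m; "finger_force": force on a finger pad.
Only numpy, scipy, OpenCV 4.12 (cv2) and the standard library are available. Lean on these libraries where they do the work, as an engineer would, in place of code of your own. Each camera call takes 0.05 s, during which the arm holds its last target. There are 200 camera calls.

### The job

Put the desk in order for work: stand the teal tumbler in the middle of the cork coaster, put the glue stick upright (cap up) into the little white pot, lay the phone screen up, centred on and lined up with the blue wireless power bank so that it charges, and put the mouse in the middle of the mouse mat, lying straight along the mat's short direction. Set each thing down rather than dropping it, and leave the paper cup and the block of sticky notes where they are.

Things in the scene. Friction and masses are not known exactly. Their poses are not given: they have to be found in the camera images.
- tumbler_mid (a point): Teal tumbler with a green glass waist and a steel screw lid, standing upright: round, 66 mm in diameter at its teal foot (63 mm at the glass, 62 mm at the lid), 88 mm tall, about 0.3 kg. The point is on its axis half-way up (44 mm above its underside); z is up its axis. It is best held by its upper half (50 to 75 mm up), to leave room for the lid under the gripper.
- glue_mid (a point): Large glue stick standing on its foot, yellow body with red cap on top: 30 mm in diameter, 105 mm tall, about 45 g. The point is on its axis half-way up (52.5 mm above its underside); z is up its axis. To go into the pot it is best held high, by the cap (the cap is the top 35 mm), so that the fingers stay above the pot's rim.
- phone_mid (a point): Phone lying flat, screen up: white case with a black screen, 132 mm (its x) by 62 mm (its y) by 12 mm thick, about 0.19 kg. The point is its centre, half-way up the thickness. Which end is which does not matter.
- mouse_mid (a point): Black computer mouse, 98 mm long (its x, scroll wheel and buttons at +x), 58 mm wide (its y) with upright sides up to about 18 mm, 36 mm tall at the hump, about 90 g. The point is above its middle, half-way up (18 mm above its underside).
- coaster: Round cork coaster, 100 mm in diameter, 5 mm thick, fixed to the desk: the tumbler's place. Origin at the centre of its underside, on the desk.
- pot: Little round white pot with a blue band, open at the top, fixed: the glue stick's place. 66 mm outer diameter, 57 mm inner diameter, 50 mm tall, floor 5 mm thick. Origin at the centre of its underside, on the desk.
- powerbank: Flat blue wireless power bank with a white ring in the middle, 104 mm (its x) by 64 mm (its y) by 12 mm thick, flat level top, fixed: the phone lies on it, long side along long side. Origin at the centre of its underside, on the desk.
- mat: Grey rectangular mouse mat, 150 mm (its x, the short direction) by 180 mm (its y), 3.3 mm thick, fixed: the mouse's place. Origin at the centre of its underside, on the desk.
- papercup_mid (a point): Bystander: full, lidded paper cup, cream with a brown band and a white lid, 74 mm in diameter at the lid, 94 mm tall. The point is on its axis half-way up. Leave it alone.
- notes_mid (a point): Bystander: block of yellow sticky notes (pink at the bottom), 76 by 51 by 18 mm. The point is its centre, half-way up. Leave it alone.
Things that resemble listed ones, but are neither listed nor needed, are in the scene too. There is more than one size of the part that bears mouse_mid; the job needs the smallest.

How it is judged:
By the outcome, as a careful person would: the job done as asked, in the order asked, and still so for the second after the job is handed in, with the robot touching nothing.
It also fails if it takes over 106 s, if anything falls off the work surface, if the arm or the gripper's body presses on something with over 40 N, if the wrist force passes 120 N, or if a joint passes its speed limit or range.

## Working session

There is one attempt and no reset: what is moved stays moved. The work goes in short steps, Python scripts to look and compute and a tool call to move; the robot and the scene stay as the last step left them, time stands still between calls to the robot, and variables do not carry over. Pictures are saved under pics/ and viewed, at most 14 in all, crops included, and the job is handed in when it is done.

Besides the shell and the picture viewer there is one more tool, called after "Request:" by a JSON object that holds its "api" and its "payload". drive_tool: Moves the arm, as the interface text tells. Its arguments: {"type":"object","properties":{"series":{"type":"array"}},"required":["series"]}

```bash
mkdir -p pics
python3 - <<'E'
from bench import robot, imaging
import cv2
for n in("top","side"):
    im=imaging.snapshot(n); cv2.imwrite(f"pics/{n}0.png",im[:,:,::-1])
    c=imaging.get_calibration(n); print(n,c)
print(robot.get_obs())
E
```

```text
top {'intrinsics': array([[362.89632345,   0.        , 322.79802666],
       [  0.        , 362.89632345, 197.60818414],
       [  0.        ,   0.        ,   1.        ]]), 'position': array([ 0.24273637, -0.09625205,  1.34824356]), 'rotation': array([ 0.19022361,  0.01057266, -1.59287404])}
side {'intrinsics': array([[394.91618832,   0.        , 317.5154843 ],
       [  0.        , 394.91618832, 198.13428337],
       [  0.        ,   0.        ,   1.        ]]), 'position': array([0.36526857, 0.78242353, 0.98442424]), 'rotation': array([ 0.74375204,  0.01179579, -3.01276475])}
{'time': 0.1, 'joint_positions': array([-1.44609957e+00,  8.78919847e-02,  1.37209830e+00, -1.06450032e-05,
        1.68359096e+00, -1.03132702e-01]), 'qvel': array([ 0.00074309, -0.00252354, -0.00168991,  0.00206211,  0.00049674,
        0.00139145]), 'joint_torque': array([ 1.26031813e-03, -3.41254520e+01, -3.03301263e+01,  7.19416304e-02,
        3.04667931e-02, -9.35598496e-05]), 'tool_pos': array([ 0.12413899, -0.53531163,  0.2090177 ]), 'ee_rot': array([-3.13961355e+00, -1.94201191e-04,  2.27828076e-01]), 'wrist_force': array([ 0.53364414, -0.52948763,  0.47594094]), 'wrist_torque': array([-0.02196902, -0.01455506,  0.06422091]), 'finger_force': 0.0, 'width': 0.09416459499823895}
```

View pics/top0.png

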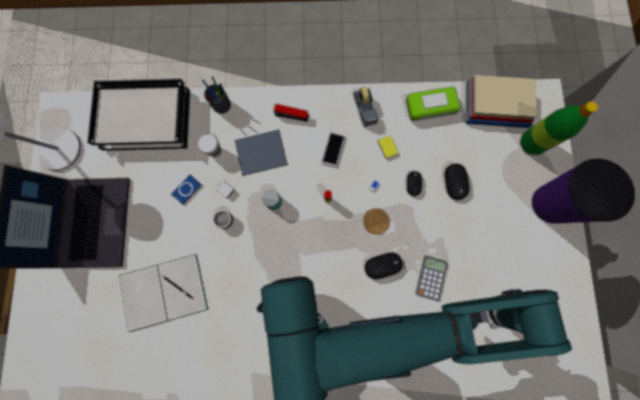

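View pics/side0.png

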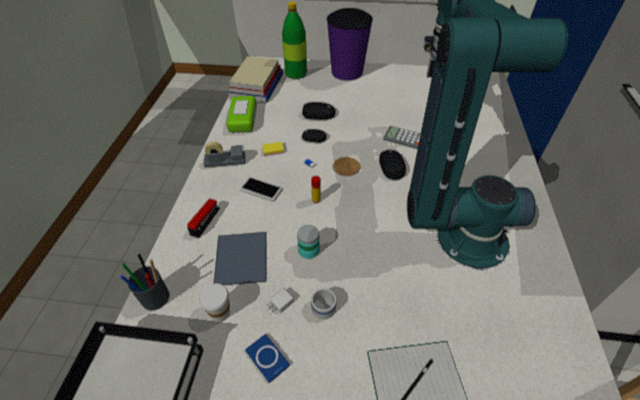

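```bash
cat > h.py <<'E'
import numpy as np, cv2
from scipy.spatial.transform import Rotation as Ro
from bench import robot, imaging
def cam(n):
    c=imaging.get_calibration(n); return c["intrinsics"],np.array(c["position"]),Ro.from_euler("xyz",c["rotation"]).as_matrix()
def ray(n,uv,z):
    K,p,R=cam(n); uv=np.atleast_2d(np.asarray(uv,float))
    d=np.c_[uv,np.ones(len(uv))]@np.linalg.inv(K).T
    d=(d*[1,-1,-1])@R.T
    return p+d*((z-p[2])/d[:,2])[:,None]
def px(n,P):
    K,p,R=cam(n); q=(np.atleast_2d(P)-p)@R*[1,-1,-1]; q=q@K.T; return q[:,:2]/q[:,2:]
def blob(mask,box):
    x0,y0,x1,y1=box; m=np.zeros(mask.shape,np.uint8); m[y0:y1,x0:x1]=mask[y0:y1,x0:x1]
    cs,_=cv2.findContours(m,cv2.RETR_EXTERNAL,cv2.CHAIN_APPROX_NONE)
    return max(cs,key=cv2.contourArea)[:,0,:]
def rect(n,c,z):
    w=ray(n,c,z)[:,:2]; (cx,cy),(a,b),t=cv2.minAreaRect((w*1000).astype(np.float32))
    if a<b: a,b,t=b,a,t+90
    return np.round([cx,cy,a,b,(t+90)%180-90],1)   # mm, long-axis angle deg
E
python3 - <<'E'
from h import *
a=cv2.imread("pics/top0.png"); b=cv2.imread("pics/side0.png")
cv2.imwrite("pics/topz.png",cv2.resize(a[105:290,165:480],(788,463),interpolation=cv2.INTER_CUBIC))
cv2.imwrite("pics/sidez.png",cv2.resize(b[90:390,190:440],(667,600*800//800),interpolation=cv2.INTER_CUBIC))
print(px("top",[0,0,0]),px("side",[0,0,0]))
for n,uv in dict(tumbler=(272,199),glue=(328,196),phone=(334,149),mouse=(415,183),coaster=(376,221),pot=(223,219),pb=(187,189),mat=(261,152)).items(): print(n,ray("top",uv,0.02).round(3))
for n,uv in dict(phone=(262,189),mouse=(314,136),coaster=(346,166),pot=(323,303),pb=(267,357),mat=(241,257)).items(): print(n,ray("side",uv,0.02).round(3))
E
```

```text
[[301.05256535 338.24648722]] [[471.82127087 239.20779491]]
tumbler [[0.498 0.102 0.02 ]]
glue [[ 0.504 -0.107  0.02 ]]
phone [[ 0.687 -0.135  0.02 ]]
mouse [[ 0.546 -0.434  0.02 ]]
coaster [[ 0.406 -0.281  0.02 ]]
pot [[0.427 0.283 0.02 ]]
pb [[0.544 0.422 0.02 ]]
mat [[0.682 0.145 0.02 ]]
phone [[ 0.683 -0.116  0.02 ]]
mouse [[ 0.546 -0.419  0.02 ]]
coaster [[ 0.409 -0.263  0.02 ]]
pot [[0.427 0.279 0.02 ]]
pb [[0.545 0.438 0.02 ]]
mat [[0.683 0.162 0.02 ]]
```

View pics/topz.png

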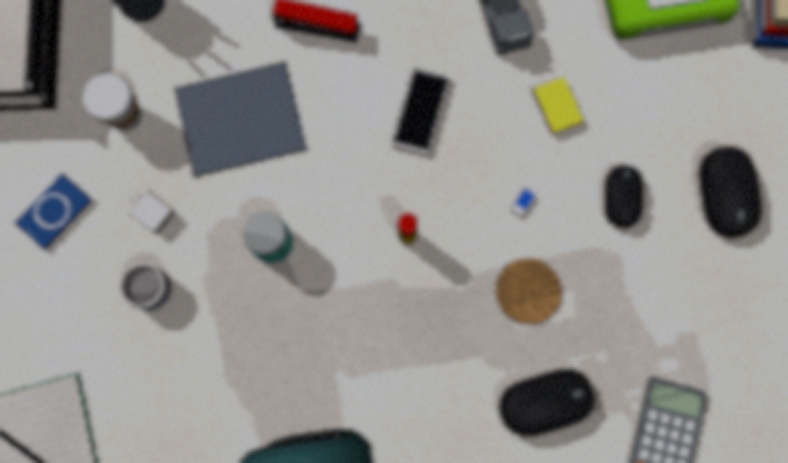

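View pics/sidez.png

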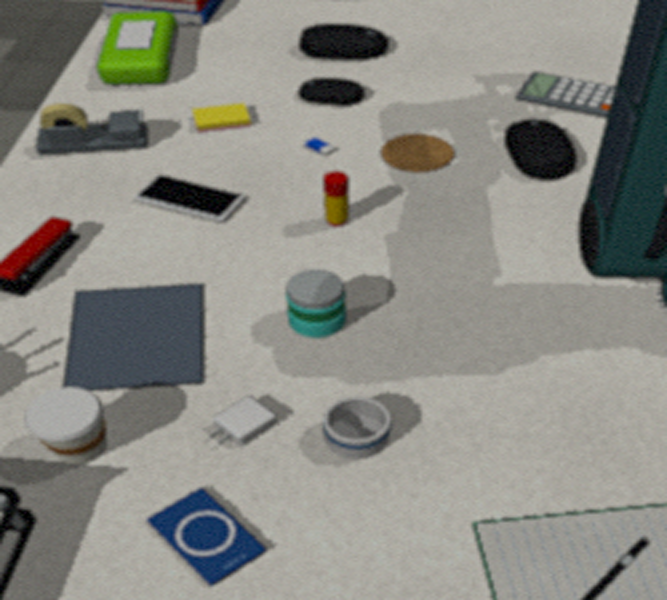

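```bash
cat > m.py <<'E'
from h import *
import sys
def measure(tn,sn):
    out={}
    A={"top":cv2.imread(tn),"side":cv2.imread(sn)}
    def hsv(n): return cv2.split(cv2.cvtColor(A[n],cv2.COLOR_BGR2HSV))
    B={"coaster":{"top":(350,200,400,240),"side":(325,150,370,182)},
       "pb":{"top":(165,170,210,210),"side":(240,330,300,388)},
       "mat":{"top":(230,125,290,180),"side":(210,228,272,288)},
       "phone":{"top":(315,127,352,172),"side":(238,174,287,204)},
       "mouse":{"top":(400,165,430,202),"side":(297,125,332,147)},
       "red":{"top":(315,180,340,210),"side":(305,170,330,195)}}
    for n in A:
        h,s,v=[x.astype(int) for x in hsv(n)]
        M={"coaster":(s>70)&(h>5)&(h<25),"pb":(s>90)&(h>95)&(h<125),"mat":(v<125)&(s>30),"phone":(v<90),"mouse":(v<75),"red":(s>120)&((h<8)|(h>172))}
        Z={"coaster":.005,"pb":.012,"mat":.0033,"phone":.012,"mouse":.015,"red":.0875}
        for k in M:
            try:
                c=blob(M[k].astype(np.uint8),B[k][n]); print(k,n,rect(n,c,Z[k]),"px",c.mean(0).round(1), c.min(0),c.max(0))
            except ValueError: print(k,n,"none")
if __name__=="__main__": measure(*sys.argv[1:])
E
python3 m.py pics/top0.png pics/side0.png
python3 - <<'E'
from h import *
a=cv2.imread("pics/top0.png"); b=cv2.imread("pics/side0.png")
cv2.imwrite("pics/pt.png",np.hstack([cv2.resize(a[175:235,200:290],(450,300)),cv2.resize(b[220:325,295:350],(157,300))]))
g=cv2.cvtColor(a,cv2.COLOR_BGR2GRAY)
print(g[206:234,208:240:2]); print(g[184:215,260:286:2])
E
```

```text
coaster top [ 408.7 -281.9   93.4   89.8   88.6] px [375.8 221.1] [363 209] [388 233]
pb top [566.6 411.2  59.3  44.7  46.2] px [192.2 183.5] [184 176] [199 193]
mat top [687.7 149.4 171.2 141.2 -77.4] px [260.5 152.1] [236 131] [285 173]
phone top [ 692.1 -131.7  117.1   53.5  -17. ] px [333.1 148.7] [323 134] [343 164]
mouse top [ 545.8 -431.9   89.6   52.6   -3.8] px [414.  183.5] [407 172] [421 195]
red top [ 496.6 -103.4   25.3   21.3   -1.4] px [327.4 194.5] [324 191] [330 198]
coaster side [ 410.1 -280.7   96.6   94.8   60.4] px [346. 166.] [333 157] [359 175]
pb side [546.9 434.5 101.4  61.7 -42.2] px [266.9 357.6] [246 335] [288 381]
mat side [687.7 153.1 175.9 147.  -77. ] px [240.9 258.6] [215 233] [266 284]
phone side [ 693.3 -131.5  119.2   53.1  -17.4] px [260.9 187.3] [243 178] [279 197]
mouse side [ 546.2 -429.6   95.7   75.8   -6. ] px [314.  135.6] [302 129] [326 142]
red side [ 497.7 -106.1   50.1   22.7  -82.8] px [315.5 181.5] [312 176] [319 187]
[[178 178 178 179 177 172 163 161 161 167 174 178 178 179 179 178]
 [176 179 177 178 173 164 156 155 156 161 171 176 1
[... 2764 characters left out ...]
23 125 125 126 122 105  74  60 100 120]
 [158 148 126 123 124 124 123 115  86  61  59 102 122]
 [159 154 130 115 118 117 117  98  66  54  63 105 121]
 [160 158 142 110 102 103  96  75  54  50  71 112 122]
 [160 158 151 116  86  80  72  64  50  50  84 119 122]
 [160 157 156 130  82  58  56  51  51  59  97 120 124]
 [160 159 157 148 107  65  50  52  55  72 106 122 121]
 [160 159 159 154 137  94  67  66  72  86 110 122 120]
 [161 161 159 157 152 123  90  84  87  94 104 117 121]
 [161 160 158 160 157 143 118  98  95  96 100 114 122]
 [159 158 158 157 156 153 140 111 100  97  99 114 122]
 [158 157 158 157 158 156 154 131 109 100  97 111 121]
 [158 159 159 159 160 160 159 149 129 106  98 107 122]]
```

View pics/pt.png

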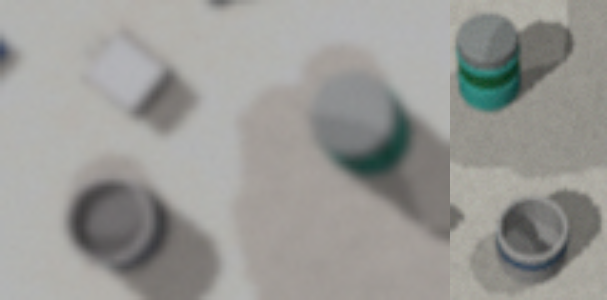

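Run:
```python
from h import *
a=cv2.imread("pics/top0.png"); b=cv2.imread("pics/side0.png")
for k,n,uv,z in [("tum","top",(271,198.4),.088),("tum","side",(308.3,234),.088),("pot","top",(223.4,219.4),.05),("pot","side",(323.4,300.5),.05)]: print(k,n,ray(n,uv,z).round(4))
# pot and tumbler by masks
h,s,v=[x.astype(int) for x in cv2.split(cv2.cvtColor(b,cv2.COLOR_BGR2HSV))]
c=blob(((s>90)&(h>65)&(h<100)).astype(np.uint8),(290,225,325,265)); print("teal side",c.min(0),c.max(0),"foot col",c[:,0].min()/2+c[:,0].max()/2)
h,s,v=[x.astype(int) for x in cv2.split(cv2.cvtColor(a,cv2.COLOR_BGR2HSV))]
# powerbank in top: less strict
for t in (50,70):
    c=blob(((s>t)&(h>90)&(h<130)).astype(np.uint8),(165,168,212,212)); print("pb",rect("top",c,.012))
v=cv2.cvtColor(a,cv2.COLOR_BGR2GRAY)
c=blob((v<125).astype(np.uint8),(208,208,238,231)); (e)=cv2.fitEllipse(c); print("pot dark",e,ray("top",e[0],.045))
# predicted pixel circles for check
t=np.linspace(0,6.28,40); 
def circ(n,x,y,z,r): p=px(n,np.c_[x+r*np.cos(t),y+r*np.sin(t),0*t+z]); return p.min(0).round(1),p.max(0).round(1)
print(circ("top",.488,.098,.088,.031),circ("side",.488,.098,.088,.031),circ("side",.488,.098,.01,.033))
print(circ("top",.43,.28,.05,.033),circ("side",.43,.28,.05,.033))
```

```text
tum top [[0.4872 0.0951 0.088 ]]
tum side [[0.4899 0.1066 0.088 ]]
pot top [[0.4215 0.2727 0.05  ]]
pot side [[0.4251 0.2875 0.05  ]]
teal side [298 239] [318 258] foot col 308.0
pb [546.2 429.4 101.1  63.9 -41.5]
pb [545.6 429.1  99.5  60.4 -41.1]
pot dark ((225.6190643310547, 220.8624725341797), (16.571130752563477, 26.275556564331055), 120.13167572021484) [[0.41664469 0.26588928 0.045     ]]
(array([261.5, 189.6]), array([278.9, 206.8])) (array([298.6, 223.3]), array([320.2, 240.4])) (array([299.1, 238.8]), array([321.1, 256.8]))
(array([212.3, 208.1]), array([230.5, 226.2])) (array([309.2, 286.5]), array([334.5, 309.4]))
```

```bash
cat > plan.py <<'E'
from h import *
def plan(p,yaw,calls):
    """calls: list of calls; each a list of (opening,pos,yaw,nrows); prints rows, tracking rounded commands"""
    p=np.array(p,float)
    for c in calls:
        R=Ro.from_euler("xyz",[np.pi,0,yaw]).as_matrix(); q=p.copy(); y=yaw; rows=[]; mx=0
        for o,t,ty,n in c:
            for i in range(1,n+1):
                a=q+(np.array(t)-q)*i/n; s=np.round(R.T@(a-p),3); w=round(-(y+(ty-y)*i/n-yaw),3)
                rows.append([o,[float(v)+0. for v in s],[0,0,float(w)]])
            mx=max(mx,np.linalg.norm(np.array(t)-q)/n,abs(ty-y)/n/3); q=np.array(t,float); y=ty
        print(rows,"MAX" if mx>.0625 else "",len(rows)); p=p+R@np.array(rows[-1][1]); yaw=yaw-rows[-1][2][2]
    print("end",p.round(4),round(yaw,4))
E
python3 - <<'E'
from plan import *
G=2.84; T=(.490,.101)
s=np.array([.124,-.536,.21]); e=np.array([*T,.18])
plan(s,.228,[[(.094,s+(e-s)*f,.228+2.612*f,5)] for f in (1/3,2/3,1)]+
 [[(.094,[*T,.069],G,4),(.094,[*T,.069],G,1)]])
E
```

```text
[[0.094, [0.033, -0.036, 0.002], [0, 0, -0.174]], [0.094, [0.067, -0.072, 0.004], [0, 0, -0.348]], [0.094, [0.1, -0.108, 0.006], [0, 0, -0.522]], [0.094, [0.133, -0.143, 0.008], [0, 0, -0.697]], [0.094, [0.167, -0.179, 0.01], [0, 0, -0.871]]]  5
[[0.094, [0.049, 0.002, 0.002], [0, 0, -0.174]], [0.094, [0.098, 0.005, 0.004], [0, 0, -0.348]], [0.094, [0.147, 0.007, 0.006], [0, 0, -0.522]], [0.094, [0.196, 0.009, 0.008], [0, 0, -0.696]], [0.094, [0.245, 0.012, 0.01], [0, 0, -0.87]]]  5
[[0.094, [0.03, 0.039, 0.002], [0, 0, -0.174]], [0.094, [0.059, 0.078, 0.004], [0, 0, -0.348]], [0.094, [0.089, 0.117, 0.006], [0, 0, -0.523]], [0.094, [0.119, 0.156, 0.008], [0, 0, -0.697]], [0.094, [0.148, 0.194, 0.01], [0, 0, -0.871]]]  5
[[0.094, [0.0, 0.0, 0.028], [0, 0, -0.0]], [0.094, [0.0, 0.0, 0.055], [0, 0, -0.0]], [0.094, [0.0, 0.0, 0.083], [0, 0, -0.0]], [0.094, [0.0, 0.001, 0.111], [0, 0, -0.0]], [0.094, [0.0, 0.001, 0.111], [0, 0, -0.0]]]  5
end [0.49   0.1015 0.069 ] 2.84
```

Request:
{"api": "drive_tool", "payload": {"series": [[0.094,[0.033,-0.036,0.002],[0,0,-0.174]],[0.094,[0.067,-0.072,0.004],[0,0,-0.348]],[0.094,[0.1,-0.108,0.006],[0,0,-0.522]],[0.094,[0.133,-0.143,0.008],[0,0,-0.697]],[0.094,[0.167,-0.179,0.01],[0,0,-0.871]]]}}

```text
time: 0.72
tool_pos: [0.2469, -0.3221, 0.1995]
ee_rot: [-3.141, -0.0, 1.104]
wrist_force: [0.6, 0.3, 0.1]
width: 0.0939
finger_force: 0.0
```

Request:
{"api": "drive_tool", "payload": {"series": [[0.094,[0.049,0.002,0.002],[0,0,-0.174]],[0.094,[0.098,0.005,0.004],[0,0,-0.348]],[0.094,[0.147,0.007,0.006],[0,0,-0.522]],[0.094,[0.196,0.009,0.008],[0,0,-0.696]],[0.094,[0.245,0.012,0.01],[0,0,-0.87]]]}}

```text
time: 1.35
tool_pos: [0.3688, -0.1094, 0.1897]
ee_rot: [-3.141, 0.0, 1.974]
wrist_force: [0.7, -0.1, -0.1]
width: 0.0938
finger_force: 0.0
```

Request:
{"api": "drive_tool", "payload": {"series": [[0.094,[0.03,0.039,0.002],[0,0,-0.174]],[0.094,[0.059,0.078,0.004],[0,0,-0.348]],[0.094,[0.089,0.117,0.006],[0,0,-0.523]],[0.094,[0.119,0.156,0.008],[0,0,-0.697]],[0.094,[0.148,0.194,0.01],[0,0,-0.871]]]}}

```text
time: 1.98
tool_pos: [0.4903, 0.1023, 0.1795]
ee_rot: [-3.141, -0.001, 2.846]
wrist_force: [0.3, -0.2, 0.7]
width: 0.094
finger_force: 0.0
```

Run:
```python
from h import *
b=imaging.snapshot("side")[:,:,::-1]; a=imaging.snapshot("top")[:,:,::-1]
cv2.imwrite("pics/p1.png",np.hstack([cv2.resize(b[150:290,240:380],(400,400)),cv2.resize(a[140:240,220:320],(400,400))]))
P=[[.4903,.1023,.1545],[.4903,.1023,.088],[.4903,.1023,0]]
print(px("side",P),px("top",P))
```

```text
[[307.69309156 217.890506  ]
 [308.39413725 232.80172981]
 [309.23337281 250.65224855]] [[265.89459612 193.85252278]
 [268.98340709 197.59256764]
 [272.61887817 201.99452849]]
```

View pics/p1.png

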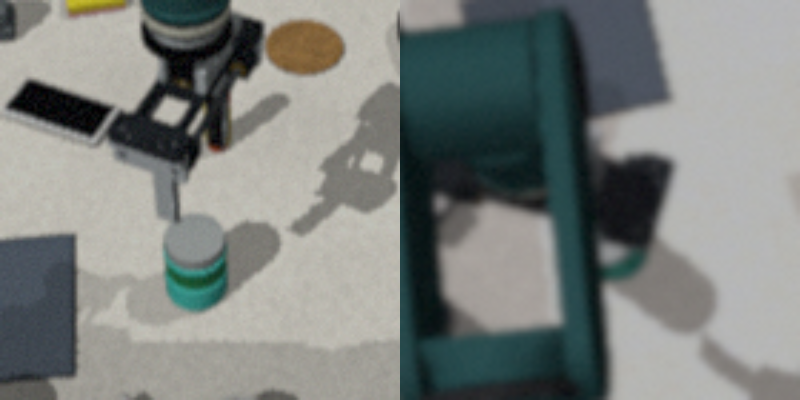

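Request:
{"api": "drive_tool", "payload": {"series": [[0.094,[0,0,0.028],[0,0,0]],[0.094,[0,0,0.056],[0,0,0]],[0.094,[0,0,0.084],[0,0,0]],[0.094,[0,0,0.111],[0,0,0]],[0.094,[0,0,0.111],[0,0,0]]]}}

```text
time: 2.7
tool_pos: [0.4874, 0.0996, 0.0665]
ee_rot: [-3.139, -0.006, 2.838]
wrist_force: [-0.2, -0.4, -0.2]
width: 0.0939
finger_force: 0.0
```

Request:
{"api": "drive_tool", "payload": {"series": [[0.06,[0,0,0],[0,0,0]],[0.05,[0,0,0],[0,0,0]],[0.05,[0,0,0],[0,0,0]],[0.05,[0,0,0],[0,0,0]],[0.05,[0,0,0],[0,0,0]]]}}

```text
time: 3.32
tool_pos: [0.4908, 0.101, 0.0701]
ee_rot: [3.14, 0.002, 2.84]
wrist_force: [0.1, 2.0, 3.8]
width: 0.0638
finger_force: 30.0
```

Run:
```python
from plan import *
o=robot.get_obs(); print(o["width"],o["finger_force"],o["tool_pos"],o["wrist_force"])
G=2.84; T=(.490,.1015); C=(.4095,-.281); s=[*T,.069]; u=[*T,.10]
m=[T[0]+(C[0]-T[0])*.55,T[1]+(C[1]-T[1])*.55,.20]
plan(s,G,[[(.05,[*T,.15],G,2),(.05,m,G,3+1)][:1]+[(.05,[T[0]+(m[0]-T[0])*.75,T[1]+(m[1]-T[1])*.75,.20],G,3)],
 [(.05,[*C,.16],G,5)],[(.05,[*C,.085],G,3),(.05,[*C,.0745],G,2)]])
```

```text
0.0638085714377614 30.00127136707306 [0.49082787 0.10100499 0.07013015] [0.11025033 1.99613247 3.76890663]
[[0.05, [0.0, 0.0, -0.04], [0, 0, -0.0]], [0.05, [0.0, 0.0, -0.081], [0, 0, -0.0]], [0.05, [-0.005, -0.054, -0.098], [0, 0, -0.0]], [0.05, [-0.01, -0.107, -0.114], [0, 0, -0.0]], [0.05, [-0.015, -0.161, -0.131], [0, 0, -0.0]]]  5
[[0.05, [-0.004, -0.046, 0.008], [0, 0, -0.0]], [0.05, [-0.009, -0.091, 0.016], [0, 0, -0.0]], [0.05, [-0.013, -0.137, 0.024], [0, 0, -0.0]], [0.05, [-0.017, -0.183, 0.032], [0, 0, -0.0]], [0.05, [-0.022, -0.228, 0.04], [0, 0, -0.0]]]  5
[[0.05, [0.0, 0.0, 0.025], [0, 0, -0.0]], [0.05, [0.0, 0.0, 0.05], [0, 0, -0.0]], [0.05, [0.0, 0.0, 0.075], [0, 0, -0.0]], [0.05, [0.0, 0.0, 0.08], [0, 0, -0.0]], [0.05, [0.0, 0.0, 0.085], [0, 0, -0.0]]]  5
end [ 0.4098 -0.2809  0.075 ] 2.84
```

Request:
{"api": "drive_tool", "payload": {"series": [[0.05,[0,0,-0.04],[0,0,0]],[0.05,[0,0,-0.081],[0,0,0]],[0.05,[-0.005,-0.054,-0.098],[0,0,0]],[0.05,[-0.01,-0.107,-0.114],[0,0,0]],[0.05,[-0.015,-0.161,-0.131],[0,0,0]]]}}

```text
time: 3.95
tool_pos: [0.455, -0.0587, 0.1988]
ee_rot: [-3.141, -0.003, 2.841]
wrist_force: [0.8, -1.0, -3.9]
width: 0.0639
finger_force: 30.0
```

Request:
{"api": "drive_tool", "payload": {"series": [[0.05,[-0.004,-0.046,0.008],[0,0,0]],[0.05,[-0.009,-0.091,0.016],[0,0,0]],[0.05,[-0.013,-0.137,0.024],[0,0,0]],[0.05,[-0.017,-0.183,0.032],[0,0,0]],[0.05,[-0.022,-0.228,0.04],[0,0,0]]]}}

```text
time: 4.58
tool_pos: [0.4082, -0.2826, 0.158]
ee_rot: [3.141, -0.003, 2.84]
wrist_force: [0.4, 0.4, -3.7]
width: 0.0639
finger_force: 30.0
```

Request:
{"api": "drive_tool", "payload": {"series": [[0.05,[0,0,0.025],[0,0,0]],[0.05,[0,0,0.05],[0,0,0]],[0.05,[0,0,0.07],[0,0,0]],[0.05,[0,0,0.077],[0,0,0]],[0.05,[0,0,0.08],[0,0,0]]]}}

```text
time: 5.2
tool_pos: [0.4093, -0.2814, 0.0793]
ee_rot: [3.141, -0.002, 2.84]
wrist_force: [0.1, -0.7, -2.9]
width: 0.0636
finger_force: 30.0
```

Run:
```python
from h import *
b=imaging.snapshot("side")[:,:,::-1]; cv2.imwrite("pics/s2f.png",b)
cv2.imwrite("pics/s2.png",cv2.resize(b[120:190,300:390],(720,560),interpolation=cv2.INTER_CUBIC))
print(robot.get_obs()["tool_pos"],px("side",[[.4095,-.281,.005],[.4095,-.281,.01]]))
```

```text
[ 0.40949901 -0.2815932   0.07956823] [[346.16342048 165.73225936]
 [346.22067902 164.71699375]]
```

View pics/s2.png

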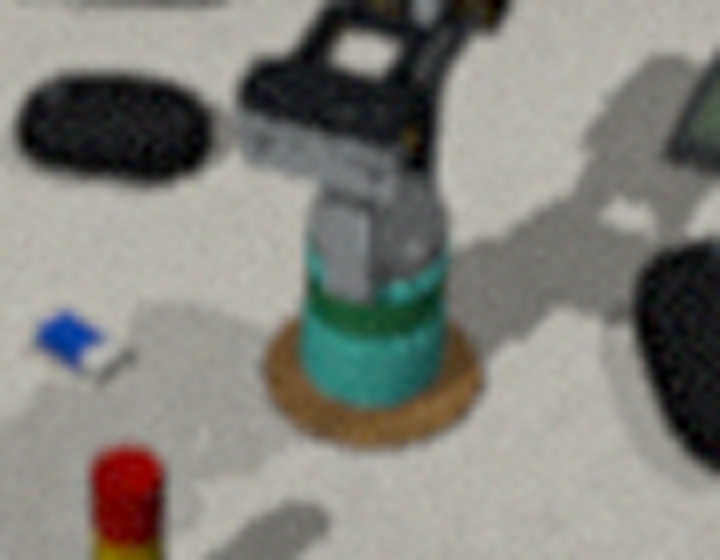

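Request:
{"api": "drive_tool", "payload": {"series": [[0.05,[0,0,0.003],[0,0,0]],[0.05,[0,0,0.005],[0,0,0]],[0.05,[0,0,0.005],[0,0,0]]]}}

```text
time: 5.62
tool_pos: [0.4098, -0.2818, 0.0753]
ee_rot: [-3.141, 0.0, 2.84]
wrist_force: [0.0, 0.0, -3.4]
width: 0.0638
finger_force: 30.0
```

Run:
```python
from plan import *
G=2.84; C=(.4098,-.2809); U=(.497,-.104); P=(.426,.283)
plan([*C,.0745],G,[[(.094,[*C,.0745],G,2),(.094,[*C,.16],G,3)],[(.094,[*U,.16],G,4),(.094,[*U,.16],G,1)],[(.094,[*U,.094],G,4),(.094,[*U,.094],G,1)],
[(.02,[*U,.094],G,5)],
[(.02,[*U,.17],G,2),(.02,[U[0]-.018,U[1]+.09,.185],G,3)],
[(.02,[U[0]-.065,U[1]+.33,.185],G,5)],[(.02,[*P,.185],G,2),(.02,[*P,.125],G,3)],[(.02,[*P,.1005],G,4),(.02,[*P,.1],G,1)]])
```

```text
[[0.094, [0.0, 0.0, 0.0], [0, 0, -0.0]], [0.094, [0.0, 0.0, 0.0], [0, 0, -0.0]], [0.094, [0.0, 0.0, -0.028], [0, 0, -0.0]], [0.094, [0.0, 0.0, -0.057], [0, 0, -0.0]], [0.094, [0.0, 0.0, -0.085], [0, 0, -0.0]]]  5
[[0.094, [-0.008, 0.049, 0.0], [0, 0, -0.0]], [0.094, [-0.015, 0.097, 0.0], [0, 0, -0.0]], [0.094, [-0.023, 0.146, 0.0], [0, 0, -0.0]], [0.094, [-0.031, 0.195, -0.001], [0, 0, -0.0]], [0.094, [-0.031, 0.195, -0.001], [0, 0, -0.0]]]  5
[[0.094, [0.0, 0.0, 0.017], [0, 0, -0.0]], [0.094, [0.0, 0.0, 0.033], [0, 0, -0.0]], [0.094, [0.0, 0.0, 0.05], [0, 0, -0.0]], [0.094, [0.0, 0.0, 0.066], [0, 0, -0.0]], [0.094, [0.0, 0.0, 0.066], [0, 0, -0.0]]]  5
[[0.02, [0.0, 0.0, 0.0], [0, 0, -0.0]], [0.02, [0.0, 0.0, 0.0], [0, 0, -0.0]], [0.02, [0.0, 0.0, 0.0], [0, 0, -0.0]], [0.02, [0.0, 0.0, 0.0], [0, 0, -0.0]], [0.02, [0.0, 0.0, 0.001], [0, 0, -0.0]]]  5
[[0.02, [0.0, 0.0, -0.038], [0, 0, -0.0]], [0.02, [0.0, 0.0, -0.076], [0, 0, -0.0]], [0.02, [0.015, 0.027, -0.081], [0, 0, -0.0]], [0.02, [0.03, 0.054, -0.086], [0, 0, -0.0]], [0.02, [0.044, 0.08, -0.091], [0, 0, -0.0]]]  5
[[0.02, [0.023, 0.043, 0.0], [0, 0, -0.0]], [0.02, [0.047, 0.086, 0.0], [0, 0, -0.0]], [0.02, [0.07, 0.129, 0.0], [0, 0, -0.0]], [0.02, [0.093, 0.172, 0.0], [0, 0, -0.0]], [0.02, [0.116, 0.216, 0.0], [0, 0, -0.0]]]  5
[[0.02, [0.012, 0.026, 0.0], [0, 0, -0.0]], [0.02, [0.023, 0.052, 0.0], [0, 0, -0.0]], [0.02, [0.023, 0.052, 0.02], [0, 0, -0.0]], [0.02, [0.023, 0.052, 0.04], [0, 0, -0.0]], [0.02, [0.023, 0.052, 0.06], [0, 0, -0.0]]]  5
[[0.02, [0.0, 0.0, 0.006], [0, 0, -0.0]], [0.02, [0.0, 0.0, 0.012], [0, 0, -0.0]], [0.02, [0.0, 0.0, 0.018], [0, 0, -0.0]], [0.02, [0.0, 0.0, 0.024], [0, 0, -0.0]], [0.02, [0.0, 0.0, 0.025], [0, 0, -0.0]]]  5
end [0.426  0.2827 0.0995] 2.84
```

Request:
{"api": "drive_tool", "payload": {"series": [[0.05,[0,0,0.001],[0,0,0]],[0.05,[0,0,0.001],[0,0,0]]]}}

```text
time: 5.88
tool_pos: [0.4098, -0.2819, 0.0752]
ee_rot: [-3.141, 0.001, 2.84]
wrist_force: [-2.9, 1.5, 3.3]
width: 0.0638
finger_force: 30.0
```

Request:
{"api": "drive_tool", "payload": {"series": [[0.07,[0,0,0],[0,0,0]],[0.094,[0,0,0],[0,0,0]],[0.094,[0,0,0],[0,0,0]],[0.094,[0,0,-0.04],[0,0,0]],[0.094,[0,0,-0.086],[0,0,0]]]}}

```text
time: 6.5
tool_pos: [0.4092, -0.2813, 0.1599]
ee_rot: [3.141, -0.002, 2.84]
wrist_force: [1.2, -0.4, 0.2]
width: 0.0942
finger_force: 0.0
```

Request:
{"api": "drive_tool", "payload": {"series": [[0.094,[-0.008,0.049,0],[0,0,0]],[0.094,[-0.015,0.097,0],[0,0,0]],[0.094,[-0.023,0.146,0],[0,0,0]],[0.094,[-0.031,0.195,0],[0,0,0]],[0.094,[-0.031,0.195,0],[0,0,0]]]}}

```text
time: 7.12
tool_pos: [0.4983, -0.1021, 0.16]
ee_rot: [3.141, 0.0, 2.845]
wrist_force: [-0.0, -0.7, -0.4]
width: 0.0941
finger_force: 0.0
```

Run:
```python
from h import *
b=imaging.snapshot("side")[:,:,::-1]; a=imaging.snapshot("top")[:,:,::-1]
cv2.imwrite("pics/s3.png",np.hstack([cv2.resize(b[130:210,295:385],(450,400)),cv2.resize(a[175:245,310:400],(450,350))[:,:350].repeat(1,0)[:350].copy() if 0 else cv2.resize(a[170:240,320:390],(350,400))]))
print(robot.get_obs()["tool_pos"],px("side",[[.497,-.104,0],[.497,-.104,.105],[.41,-.281,.093]]),px("top",[[.41,-.281,.093],[.41,-.281,.005]]))
```

```text
[ 0.49730388 -0.10470952  0.15990801] [[315.98876432 200.26970727]
 [315.50462502 178.01353045]
 [347.07236248 147.05804393]] [[378.61589329 217.36224036]
 [375.29197011 220.57166154]]
```

View pics/s3.png

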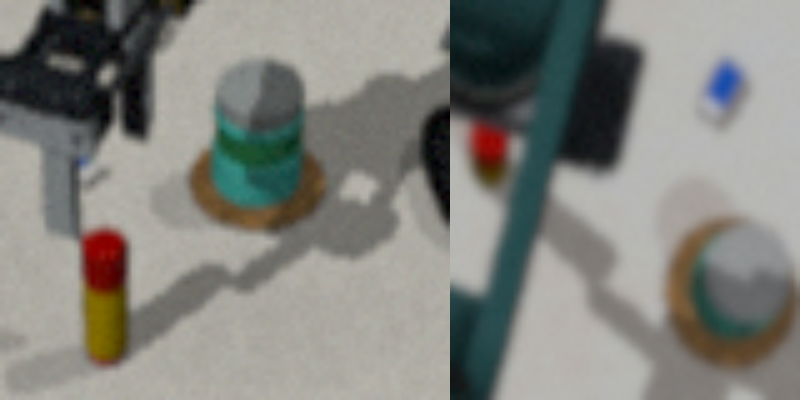

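Request:
{"api": "drive_tool", "payload": {"series": [[0.094,[0,0,0.02],[0,0,0]],[0.094,[0,0,0.04],[0,0,0]],[0.094,[0,0,0.06],[0,0,0]],[0.094,[0,0,0.066],[0,0,0]],[0.094,[0,0,0.066],[0,0,0]]]}}

```text
time: 7.85
tool_pos: [0.4969, -0.1057, 0.094]
ee_rot: [-3.141, -0.0, 2.838]
wrist_force: [0.6, -0.2, -0.1]
width: 0.0939
finger_force: 0.0
```

Request:
{"api": "drive_tool", "payload": {"series": [[0.02,[0,0,0],[0,0,0]],[0.02,[0,0,0],[0,0,0]],[0.02,[0,0,0],[0,0,0]],[0.02,[0,0,0],[0,0,0]],[0.02,[0,0,0],[0,0,0]]]}}

```text
time: 8.48
tool_pos: [0.4973, -0.1048, 0.0941]
ee_rot: [-3.141, 0.0, 2.84]
wrist_force: [-0.1, 0.6, 0.1]
width: 0.0474
finger_force: 0.0
```

Request:
{"api": "drive_tool", "payload": {"series": [[0.02,[0,0,0],[0,0,0]],[0.02,[0,0,-0.038],[0,0,0]],[0.02,[0,0,-0.076],[0,0,0]],[0.02,[0.022,0.04,-0.084],[0,0,0]],[0.02,[0.044,0.08,-0.091],[0,0,0]]]}}

```text
time: 9.1
tool_pos: [0.4792, -0.0147, 0.186]
ee_rot: [3.141, 0.001, 2.838]
wrist_force: [0.8, 0.1, 0.2]
width: 0.02
finger_force: 0.0
```

Run:
```python
from h import *
b=imaging.snapshot("side")[:,:,::-1]; a=imaging.snapshot("top")[:,:,::-1]
cv2.imwrite("pics/s4.png",np.hstack([cv2.resize(b[130:270,270:410],(400,400)),cv2.resize(a[140:240,280:380],(400,400))]))
cv2.imwrite("pics/s4s.png",b);cv2.imwrite("pics/s4t.png",a)
for n,im in (("top",a),("side",b)):
    h,s,v=cv2.split(cv2.cvtColor(im,cv2.COLOR_BGR2HSV))
    m=((s>120)&((h<8)|(h>172))).astype(np.uint8); c=blob(m,(290,160,370,240)); print(n,c.min(0),c.max(0),rect(n,c,.0875))
```

```text
top [324 190] [330 198] [ 498.4 -103.5   28.9   21.3   -1.5]
side [312 179] [319 187] [496.6 -99.2  36.   22.3 -82.8]
```

View pics/s4.png

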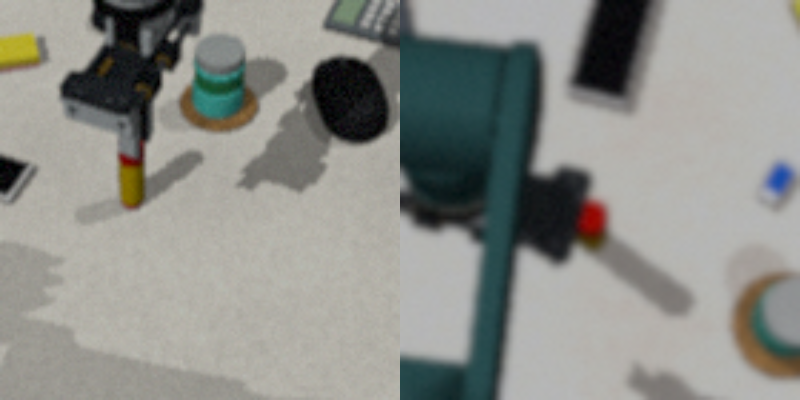

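Request:
{"api": "drive_tool", "payload": {"series": [[0.065,[-0.022,-0.04,0],[0,0,0]],[0.065,[-0.044,-0.08,0],[0,0,0]],[0.065,[-0.044,-0.08,0],[0,0,0]],[0.065,[-0.044,-0.08,0],[0,0,0]],[0.065,[-0.044,-0.08,0.02],[0,0,0]]]}}

```text
time: 9.82
tool_pos: [0.4983, -0.1044, 0.1666]
ee_rot: [3.141, 0.004, 2.841]
wrist_force: [-0.7, -0.2, -0.7]
width: 0.064
finger_force: 0.0
```

Request:
{"api": "drive_tool", "payload": {"series": [[0.065,[0,0,0.02],[0,0,0]],[0.065,[0,0,0.04],[0,0,0]],[0.065,[0,0,0.06],[0,0,0]],[0.065,[0,0,0.071],[0,0,0]],[0.065,[0,0,0.071],[0,0,0]]]}}

```text
time: 10.45
tool_pos: [0.4967, -0.104, 0.0934]
ee_rot: [3.142, -0.002, 2.841]
wrist_force: [0.3, -0.1, 0.6]
width: 0.065
finger_force: 0.0
```

Request:
{"api": "drive_tool", "payload": {"series": [[0.02,[0,0,0],[0,0,0]],[0.02,[0,0,0],[0,0,0]],[0.02,[0,0,0],[0,0,0]],[0.02,[0,0,0],[0,0,0]],[0.02,[0,0,0],[0,0,0]]]}}

```text
time: 11.08
tool_pos: [0.4975, -0.1049, 0.0944]
ee_rot: [3.142, 0.001, 2.84]
wrist_force: [-1.2, 0.0, 1.1]
width: 0.0295
finger_force: 30.0
```

Request:
{"api": "drive_tool", "payload": {"series": [[0.02,[0,0,-0.038],[0,0,0]],[0.02,[0,0,-0.076],[0,0,0]],[0.02,[0.015,0.027,-0.081],[0,0,0]],[0.02,[0.03,0.054,-0.086],[0,0,0]],[0.02,[0.044,0.08,-0.091],[0,0,0]]]}}

```text
time: 11.7
tool_pos: [0.4787, -0.0145, 0.1851]
ee_rot: [-3.142, -0.0, 2.839]
wrist_force: [0.7, 0.6, 0.2]
width: 0.0294
finger_force: 30.0
```

Request:
{"api": "drive_tool", "payload": {"series": [[0.02,[0.023,0.043,0],[0,0,0]],[0.02,[0.047,0.086,0],[0,0,0]],[0.02,[0.07,0.129,0],[0,0,0]],[0.02,[0.093,0.172,0],[0,0,0]],[0.02,[0.116,0.216,0],[0,0,0]]]}}

```text
time: 12.32
tool_pos: [0.4319, 0.2268, 0.1849]
ee_rot: [-3.141, 0.0, 2.84]
wrist_force: [0.9, -0.0, -0.1]
width: 0.0299
finger_force: 30.0
```

Request:
{"api": "drive_tool", "payload": {"series": [[0.02,[0.012,0.026,0],[0,0,0]],[0.02,[0.023,0.052,0],[0,0,0]],[0.02,[0.023,0.052,0.01],[0,0,0]],[0.02,[0.023,0.052,0.02],[0,0,0]],[0.02,[0.023,0.052,0.025],[0,0,0]]]}}

```text
time: 12.95
tool_pos: [0.4256, 0.2806, 0.1585]
ee_rot: [-3.14, -0.001, 2.838]
wrist_force: [0.3, 0.4, -1.5]
width: 0.0298
finger_force: 30.0
```

Run:
```python
from h import *
b=imaging.snapshot("side")[:,:,::-1]; a=imaging.snapshot("top")[:,:,::-1]
cv2.imwrite("pics/s5.png",np.hstack([cv2.resize(b[235:325,280:370],(400,400)),cv2.resize(a[180:250,180:250],(400,400))]))
o=robot.get_obs();p=o["tool_pos"]; print(p,o["width"],px("side",[[p[0],p[1],0.05],p-[0,0,.094]]))
```

```text
[0.42567858 0.28072931 0.15887527] 0.029538956767587263 [[323.48539592 298.12308187]
 [323.48152522 295.29360168]]
```

View pics/s5.png

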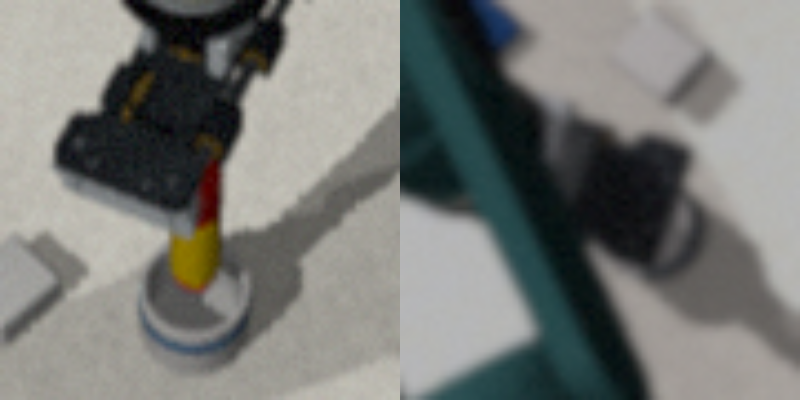

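Request:
{"api": "drive_tool", "payload": {"series": [[0.02,[0.001,0.003,0.015],[0,0,0]],[0.02,[0.001,0.003,0.03],[0,0,0]],[0.02,[0.001,0.003,0.045],[0,0,0]],[0.02,[0.001,0.003,0.055],[0,0,0]],[0.02,[0.001,0.003,0.06],[0,0,0]]]}}

```text
time: 13.68
tool_pos: [0.4257, 0.2849, 0.0993]
ee_rot: [-3.141, -0.001, 2.84]
wrist_force: [0.1, -1.4, 10.6]
width: 0.0294
finger_force: 30.0
```

Request:
{"api": "drive_tool", "payload": {"series": [[0.02,[0,0,0.001],[0,0,0]],[0.02,[0,0,0.001],[0,0,0]]]}}

```text
time: 13.92
tool_pos: [0.4262, 0.2852, 0.0994]
ee_rot: [3.141, 0.001, 2.84]
wrist_force: [-0.2, -0.7, -0.4]
width: 0.0299
finger_force: 30.0
```

Request:
{"api": "drive_tool", "payload": {"series": [[0.05,[0,0,0],[0,0,0]],[0.06,[0,0,0],[0,0,0]],[0.06,[0,0,0],[0,0,0]],[0.06,[0,0,-0.04],[0,0,0]],[0.094,[0,0,-0.086],[0,0,0]]]}}

```text
time: 14.55
tool_pos: [0.4252, 0.2847, 0.1848]
ee_rot: [-3.139, -0.002, 2.84]
wrist_force: [0.5, -0.2, 1.4]
width: 0.0668
finger_force: 0.0
```

Run:
```python
from plan import *
print(robot.get_obs()["tool_pos"])
s=np.array([.426,.285,.185]); e=np.array([.6927,-.1316,.12]); G=2.84
plan(s,G,[[(.094,s+(e-s)*.55,G,5)],[(.094,e,G,5)],[(.094,[e[0],e[1],.028],2.8416,5)]])
```

```text
[0.42521423 0.28466133 0.18483407]
[[0.094, [-0.042, -0.035, 0.007], [0, 0, -0.0]], [0.094, [-0.083, -0.07, 0.014], [0, 0, -0.0]], [0.094, [-0.125, -0.105, 0.021], [0, 0, -0.0]], [0.094, [-0.167, -0.14, 0.029], [0, 0, -0.0]], [0.094, [-0.208, -0.175, 0.036], [0, 0, -0.0]]]  5
[[0.094, [-0.034, -0.029, 0.006], [0, 0, -0.0]], [0.094, [-0.068, -0.057, 0.012], [0, 0, -0.0]], [0.094, [-0.102, -0.086, 0.017], [0, 0, -0.0]], [0.094, [-0.136, -0.115, 0.023], [0, 0, -0.0]], [0.094, [-0.17, -0.144, 0.029], [0, 0, -0.0]]]  5
[[0.094, [0.0, 0.0, 0.018], [0, 0, -0.0]], [0.094, [0.0, 0.0, 0.037], [0, 0, -0.001]], [0.094, [0.0, 0.0, 0.055], [0, 0, -0.001]], [0.094, [0.0, 0.0, 0.074], [0, 0, -0.001]], [0.094, [0.0, 0.0, 0.092], [0, 0, -0.002]]]  5
end [ 0.6922 -0.1319  0.028 ] 2.842
```

Request:
{"api": "drive_tool", "payload": {"series": [[0.094,[-0.042,-0.035,0.007],[0,0,0]],[0.094,[-0.083,-0.07,0.014],[0,0,0]],[0.094,[-0.125,-0.105,0.021],[0,0,0]],[0.094,[-0.167,-0.14,0.029],[0,0,0]],[0.094,[-0.208,-0.175,0.036],[0,0,0]]]}}

```text
time: 15.18
tool_pos: [0.5733, 0.0546, 0.1488]
ee_rot: [3.141, 0.0, 2.84]
wrist_force: [0.0, 0.3, 0.2]
width: 0.0942
finger_force: 0.0
```

Request:
{"api": "drive_tool", "payload": {"series": [[0.094,[-0.034,-0.029,0.006],[0,0,0]],[0.094,[-0.068,-0.057,0.012],[0,0,0]],[0.094,[-0.102,-0.086,0.017],[0,0,0]],[0.094,[-0.136,-0.115,0.023],[0,0,0]],[0.094,[-0.17,-0.144,0.029],[0,0,0]]]}}

```text
time: 15.8
tool_pos: [0.6928, -0.1332, 0.1197]
ee_rot: [3.141, -0.0, 2.84]
wrist_force: [0.4, -0.0, 0.1]
width: 0.094
finger_force: 0.0
```

Run:
```python
from h import *
b=imaging.snapshot("side")[:,:,::-1]; a=imaging.snapshot("top")[:,:,::-1]
cv2.imwrite("pics/s6.png",np.hstack([cv2.resize(b[140:230,220:310],(400,400)),cv2.resize(b[235:325,280:370],(400,400))]))
cv2.imwrite("pics/s6t.png",a); cv2.imwrite("pics/s6s.png",b)
o=robot.get_obs();p=o["tool_pos"]; print(p,o["width"],o["ee_rot"],px("side",[[p[0],p[1],0.012]]))
```

```text
[ 0.69254906 -0.13619605  0.11730289] 0.09368809159418374 [-3.13987991e+00 -2.01368509e-03  2.83526509e+00] [[260.98223067 186.13698321]]
```

View pics/s6.png

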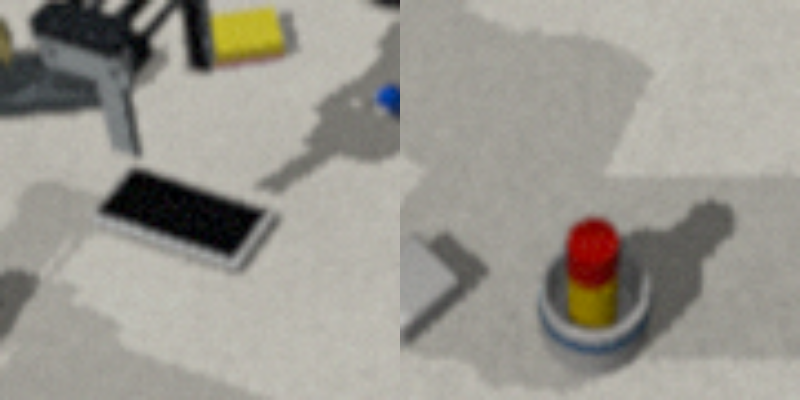

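Request:
{"api": "drive_tool", "payload": {"series": [[0.094,[0,0,0.025],[0,0,0]],[0.094,[0,0,0.05],[0,0,0]],[0.094,[0,0,0.075],[0,0,0]],[0.094,[0,0,0.088],[0,0,0]],[0.094,[0,0,0.092],[0,0,0]]]}}

```text
time: 16.52
tool_pos: [0.6915, -0.1312, 0.0273]
ee_rot: [3.142, -0.001, 2.84]
wrist_force: [0.1, 0.1, 0.2]
width: 0.094
finger_force: 0.0
```

Request:
{"api": "drive_tool", "payload": {"series": [[0.05,[0,0,0],[0,0,0]],[0.05,[0,0,0],[0,0,0]],[0.05,[0,0,0],[0,0,0]],[0.05,[0,0,0],[0,0,0]],[0.05,[0,0,0],[0,0,0]]]}}

```text
time: 17.15
tool_pos: [0.6921, -0.1319, 0.0282]
ee_rot: [-3.142, 0.0, 2.84]
wrist_force: [-0.2, -0.1, 0.1]
width: 0.0505
finger_force: 0.0
```

Run:
```python
from h import *
b=imaging.snapshot("side")[:,:,::-1]; a=imaging.snapshot("top")[:,:,::-1]
cv2.imwrite("pics/s7.png",np.hstack([cv2.resize(b[140:230,220:310],(400,400)),cv2.resize(a[110:190,290:370],(400,400))]))
o=robot.get_obs();p=o["tool_pos"]; print(p,o["width"],o["finger_force"],px("side",[[p[0],p[1],0.012]]),px("top",[[p[0],p[1],0.012]]))
```

```text
[ 0.69202541 -0.13191397  0.02807216] 0.05026800910037601 0.0 [[260.8518556  187.03334425]] [[333.15347274 148.43991825]]
```

View pics/s7.png

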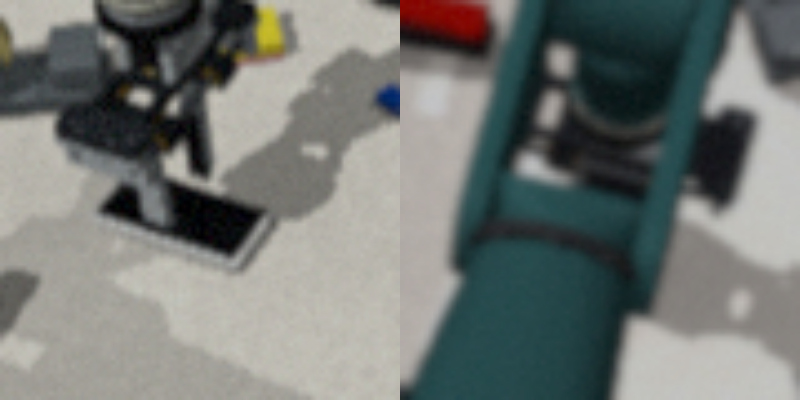

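Run:
```python
from h import *
p=np.array([.692,-.132,0]); y=np.array([np.sin(2.84),-np.cos(2.84),0])
for d in (.025,.031,.037,-.025,-.037):
    print(d,[px("side",[p+y*d+[0,0,z]])[0].round(1).tolist() for z in (.003,.012,.02,.03)])
```

```text
0.025 [[257.5, 193.6], [257.2, 191.8], [256.9, 190.2], [256.5, 188.1]]
0.031 [[256.6, 194.8], [256.3, 193.0], [256.0, 191.4], [255.6, 189.3]]
0.037 [[255.7, 196.0], [255.3, 194.2], [255.0, 192.5], [254.7, 190.5]]
-0.025 [[264.8, 184.1], [264.5, 182.3], [264.2, 180.7], [263.9, 178.6]]
-0.037 [[266.5, 181.9], [266.2, 180.1], [266.0, 178.5], [265.6, 176.4]]
```

Request:
{"api": "drive_tool", "payload": {"series": [[0.078,[0,0,0],[0,0,0]],[0.078,[0,0,0],[0,0,0]],[0.078,[0,0,0],[0,0,0]],[0.078,[0,0,0.001],[0,0,0]],[0.078,[0,0,0.003],[0,0,0]]]}}

```text
time: 17.88
tool_pos: [0.6921, -0.1319, 0.0251]
ee_rot: [-3.142, 0.0, 2.84]
wrist_force: [-0.6, -0.2, 0.4]
width: 0.0779
finger_force: 0.0
```

Request:
{"api": "drive_tool", "payload": {"series": [[0.078,[0,0,0.001],[0,0,0]],[0.078,[0,0,0.002],[0,0,0]],[0.078,[0,0,0.002],[0,0,0]]]}}

```text
time: 18.25
tool_pos: [0.6919, -0.1319, 0.0229]
ee_rot: [-3.141, -0.0, 2.84]
wrist_force: [-1.4, 0.2, 0.4]
width: 0.0784
finger_force: 0.0
```

Request:
{"api": "drive_tool", "payload": {"series": [[0.078,[0,0,0.001],[0,0,0]],[0.078,[0,0,0.003],[0,0,0]],[0.078,[0,0,0.003],[0,0,0]]]}}

```text
time: 18.62
tool_pos: [0.6918, -0.1319, 0.0197]
ee_rot: [-3.141, -0.0, 2.84]
wrist_force: [1.1, 0.5, 0.5]
width: 0.0779
finger_force: 0.0
```

Run:
```python
from h import *
b=imaging.snapshot("side")[:,:,::-1]
cv2.imwrite("pics/s8.png",cv2.resize(b[150:215,225:300],(675,585),interpolation=cv2.INTER_CUBIC))
o=robot.get_obs();print(o["joint_positions"],o["tool_pos"],o["wrist_force"])
```

```text
[-2.68765401e-01  5.21580229e-01  1.20286381e+00 -8.83672591e-05
  1.41749393e+00 -1.53775634e+00] [ 0.69191169 -0.13189655  0.01985778] [-0.1986096  -0.45324949 -0.51406716]
```

View pics/s8.png

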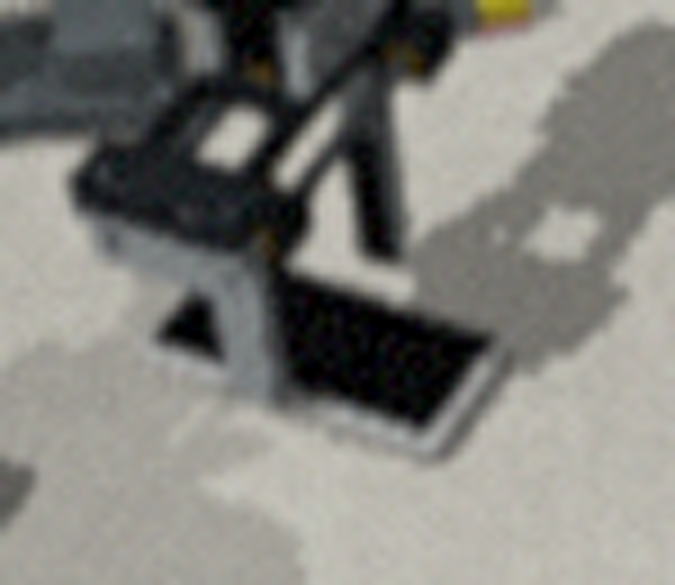

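Request:
{"api": "drive_tool", "payload": {"series": [[0.078,[0,0,0.001],[0,0,0]],[0.078,[0,0,0.003],[0,0,0]],[0.078,[0,0,0.003],[0,0,0]]]}}

```text
time: 19.05
tool_pos: [0.6918, -0.1319, 0.0167]
ee_rot: [-3.141, -0.001, 2.84]
wrist_force: [-0.3, 0.2, -0.1]
width: 0.0782
finger_force: 0.0
```

Request:
{"api": "drive_tool", "payload": {"series": [[0.078,[0,0,0.001],[0,0,0]],[0.078,[0,0,0.002],[0,0,0]],[0.078,[0,0,0.002],[0,0,0]]]}}

```text
time: 19.42
tool_pos: [0.6919, -0.1319, 0.0149]
ee_rot: [-3.141, -0.0, 2.84]
wrist_force: [-0.3, -0.8, -0.7]
width: 0.0781
finger_force: 0.0
```

Request:
{"api": "drive_tool", "payload": {"series": [[0.078,[0,0,0.001],[0,0,0]],[0.078,[0,0,0.003],[0,0,0]],[0.078,[0,0,0.003],[0,0,0]]]}}

```text
time: 19.8
tool_pos: [0.6918, -0.1319, 0.0117]
ee_rot: [-3.141, -0.001, 2.84]
wrist_force: [0.2, -0.5, -0.2]
width: 0.078
finger_force: 0.0
```

Request:
{"api": "drive_tool", "payload": {"series": [[0.078,[0,0,0.001],[0,0,0]],[0.078,[0,0,0.002],[0,0,0]],[0.078,[0,0,0.002],[0,0,0]]]}}

```text
time: 20.18
tool_pos: [0.6919, -0.1319, 0.0099]
ee_rot: [-3.142, -0.0, 2.84]
wrist_force: [-0.6, 0.5, 0.8]
width: 0.0782
finger_force: 0.0
```

Request:
{"api": "drive_tool", "payload": {"series": [[0.05,[0,0,0],[0,0,0]],[0.05,[0,0,0],[0,0,0]],[0.05,[0,0,0],[0,0,0]],[0.05,[0,0,0],[0,0,0]]]}}

```text
time: 20.68
tool_pos: [0.6922, -0.1316, 0.0101]
ee_rot: [3.141, 0.0, 2.84]
wrist_force: [0.4, 0.8, 0.7]
width: 0.0619
finger_force: 30.0
```

Run:
```python
from h import *
b=imaging.snapshot("side")[:,:,::-1]
cv2.imwrite("pics/s9.png",cv2.resize(b[150:215,225:300],(675,585),interpolation=cv2.INTER_CUBIC))
o=robot.get_obs();print(o["width"],o["finger_force"],o["tool_pos"],o["wrist_force"])
```

```text
0.0614573425788942 29.99750643968582 [ 0.69213967 -0.13161551  0.01008569] [0.37374207 0.89859381 0.11986314]
```

View pics/s9.png

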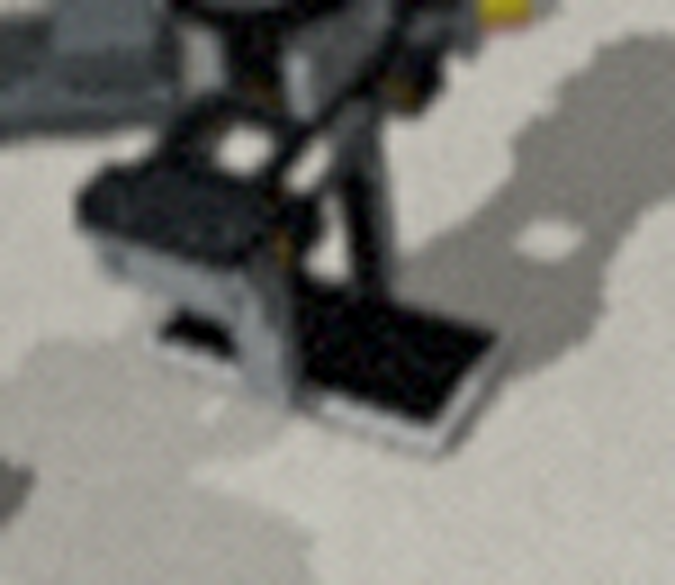

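Run:
```python
from plan import *
print("cup",ray("top",(208,143),.094),"adapter",ray("top",(226,190),.02))
G=2.84; H=2.414; s=np.array([.692,-.132,.010]); u=s+[0,0,.10]; e=np.array([.5463,.432,.15]); d=e-u
plan(s,G,[[(.05,s+[0,0,.03],G,2),(.05,u,G,3)],[(.05,u+d*.5,G+(H-G)*.5,6)][:0]+[(.05,u+d*.46,G+(H-G)*.46,5)],[(.05,u+d*.92,G+(H-G)*.92,5)],[(.05,e,H,2),(.05,e-[0,0,.09],H,3)]])
```

```text
cup [[0.69680673 0.32470959 0.094     ]] adapter [[0.53658953 0.27474595 0.02      ]]
[[0.05, [0.0, 0.0, -0.015], [0, 0, -0.0]], [0.05, [0.0, 0.0, -0.03], [0, 0, -0.0]], [0.05, [0.0, 0.0, -0.053], [0, 0, -0.0]], [0.05, [0.0, 0.0, -0.077], [0, 0, -0.0]], [0.05, [0.0, 0.0, -0.1], [0, 0, -0.0]]]  5
[[0.05, [0.028, 0.046, -0.004], [0, 0, 0.039]], [0.05, [0.056, 0.091, -0.007], [0, 0, 0.078]], [0.05, [0.085, 0.137, -0.011], [0, 0, 0.118]], [0.05, [0.113, 0.182, -0.015], [0, 0, 0.157]], [0.05, [0.141, 0.228, -0.018], [0, 0, 0.196]]]  5
[[0.05, [0.037, 0.039, -0.004], [0, 0, 0.039]], [0.05, [0.073, 0.078, -0.008], [0, 0, 0.078]], [0.05, [0.11, 0.117, -0.011], [0, 0, 0.118]], [0.05, [0.146, 0.157, -0.015], [0, 0, 0.157]], [0.05, [0.183, 0.196, -0.019], [0, 0, 0.196]]]  5
[[0.05, [0.019, 0.014, -0.001], [0, 0, 0.017]], [0.05, [0.038, 0.027, -0.003], [0, 0, 0.034]], [0.05, [0.038, 0.027, 0.027], [0, 0, 0.034]], [0.05, [0.038, 0.027, 0.057], [0, 0, 0.034]], [0.05, [0.038, 0.027, 0.087], [0, 0, 0.034]]]  5
end [0.5459 0.4322 0.06  ] 2.414
```

Request:
{"api": "drive_tool", "payload": {"series": [[0.05,[0,0,-0.015],[0,0,0]],[0.05,[0,0,-0.03],[0,0,0]],[0.05,[0,0,-0.053],[0,0,0]],[0.05,[0,0,-0.077],[0,0,0]],[0.05,[0,0,-0.1],[0,0,0]]]}}

```text
time: 21.35
tool_pos: [0.6923, -0.1322, 0.1124]
ee_rot: [-3.141, 0.002, 2.84]
wrist_force: [0.8, -0.3, -1.9]
width: 0.0615
finger_force: 30.0
```

Request:
{"api": "drive_tool", "payload": {"series": [[0.05,[0.028,0.046,-0.004],[0,0,0.039]],[0.05,[0.056,0.091,-0.007],[0,0,0.078]],[0.05,[0.085,0.137,-0.011],[0,0,0.118]],[0.05,[0.113,0.182,-0.015],[0,0,0.157]],[0.05,[0.141,0.228,-0.018],[0,0,0.196]]]}}

```text
time: 21.98
tool_pos: [0.625, 0.129, 0.1299]
ee_rot: [3.141, 0.002, 2.642]
wrist_force: [-0.2, 0.6, -2.1]
width: 0.0617
finger_force: 30.0
```

Request:
{"api": "drive_tool", "payload": {"series": [[0.05,[0.037,0.039,-0.004],[0,0,0.039]],[0.05,[0.073,0.078,-0.008],[0,0,0.078]],[0.05,[0.11,0.117,-0.011],[0,0,0.118]],[0.05,[0.146,0.157,-0.015],[0,0,0.157]],[0.05,[0.183,0.196,-0.019],[0,0,0.196]]]}}

```text
time: 22.6
tool_pos: [0.5578, 0.3888, 0.1488]
ee_rot: [3.14, 0.001, 2.446]
wrist_force: [1.2, 0.6, -1.5]
width: 0.0614
finger_force: 30.0
```

Request:
{"api": "drive_tool", "payload": {"series": [[0.05,[0.019,0.014,-0.001],[0,0,0.017]],[0.05,[0.038,0.027,-0.003],[0,0,0.034]],[0.05,[0.038,0.027,0.027],[0,0,0.034]],[0.05,[0.038,0.027,0.057],[0,0,0.034]],[0.05,[0.038,0.027,0.087],[0,0,0.034]]]}}

```text
time: 23.22
tool_pos: [0.5464, 0.4326, 0.0607]
ee_rot: [3.14, 0.001, 2.414]
wrist_force: [0.1, -0.6, -1.8]
width: 0.0615
finger_force: 30.0
```

Run:
```python
from h import *
o=robot.get_obs();p=o["tool_pos"];print(o["width"],o["finger_force"],p,o["ee_rot"])
b=imaging.snapshot("side")[:,:,::-1]; cv2.imwrite("pics/s10.png",b)
h,s,v=[x.astype(int) for x in cv2.split(cv2.cvtColor(b,cv2.COLOR_BGR2HSV))]
m=(v<75)&(s<120)
c=blob(m.astype(np.uint8),(215,300,330,395)); print("screen",c.min(0),c.max(0),rect("side",c,p[2]+.002))
# expected phone/screen corner pixels
L=np.array([np.cos(2.414),np.sin(2.414),0]);W=np.array([L[1],-L[0],0]); q=np.array([p[0],p[1],p[2]+.002])
print("expected screen corners",px("side",[q+L*a*.061+W*b_*.028 for a,b_ in((1,1),(1,-1),(-1,-1),(-1,1))]).round(0).tolist())
x0,y0=215,315
t=v[y0:395:4,x0:330:4]
print("\n".join("".join(" .:-=+*#%@"[9-min(9,k//20)] for k in r) for r in v[y0:396:2,x0:330:1]))
```

```text
0.06145800265739813 29.99736249446869 [0.54642624 0.43256036 0.06066061] [3.13996999e+00 9.31363880e-04 2.41399618e+00]
screen [215 300] [299 375] [576.6 394.4 189.3 186.1  87.9]
expected screen corners [[271.0, 376.0], [290.0, 360.0], [260.0, 322.0], [241.0, 337.0]]
+++*******++*+=-..   :-+**#%%%################*##**++*#@@@#++++++#%@@%%#*#%@%@%%**+++====+=:...:-==++++++++++++++++
=====+++++++=:.      .==-=*##*+*****#*******###*=-=*#%%@@#*++++++#%@@#=::-*%%%#*+++++=+===+=:::=+=++=+++++++++++++=
::---===+=-.          -*+-:--=+************+==-=++*%@@@@%*+++++*#%@%@%#**###*+++++++====+===++=======+++++++++=-:..
----===-.              =#%*=:::::-------:::-==+*#@@@@@@#*+++*#%@@%%%@%@%##*++=======+=======+===+=====+=+===-:.....
=====----::-----:....   :*@@%#*+=------==+***#%%%@%@@%**+**#%@@%@%%%%@%%%#+===+=======+====++======+=+++=-:........
---------------------:--=#@@%%@@@@%%%##%%%%@%@@@@@%#**+*#%%%###*#%%#%%%@@%++==+========+=+=+++=+++==+=+=-..........
-------------------==+#%%%%%@%%%%@@@@@%@@@@@@%%##*+++*#%%#++***+=#%%%@@%#+========+========+====+=++==:............
-----------------=+#
[... 3118 characters left out ...]
............................     ..............::...                                                         
............................. .         ...............                                                            
............................              ...........                                                              
......................                     ....... .                                                               
..................                           ....                                                                  
................                                                                                                   
..........
```

Request:
{"api": "drive_tool", "payload": {"series": [[0.05,[0,0,0.012],[0,0,0]],[0.05,[0,0,0.024],[0,0,0]],[0.05,[0,0,0.032],[0,0,0]],[0.05,[0,0,0.036],[0,0,0]],[0.05,[0,0,0.037],[0,0,0]]]}}

```text
time: 23.9
tool_pos: [0.5461, 0.4324, 0.023]
ee_rot: [-3.142, 0.0, 2.414]
wrist_force: [0.6, 0.0, -3.1]
width: 0.0612
finger_force: 30.0
```

Request:
{"api": "drive_tool", "payload": {"series": [[0.05,[0,0,0.001],[0,0,0]],[0.05,[0,0,0.001],[0,0,0]]]}}

```text
time: 24.15
tool_pos: [0.5462, 0.4325, 0.0224]
ee_rot: [3.141, 0.0, 2.414]
wrist_force: [0.4, 0.3, -1.9]
width: 0.0616
finger_force: 30.0
```

Request:
{"api": "drive_tool", "payload": {"series": [[0.05,[0,0,0.001],[0,0,0]],[0.05,[0,0,0.001],[0,0,0]]]}}

```text
time: 24.4
tool_pos: [0.5463, 0.4325, 0.0221]
ee_rot: [3.141, 0.0, 2.414]
wrist_force: [-1.6, -0.8, 2.2]
width: 0.0615
finger_force: 30.0
```

Request:
{"api": "drive_tool", "payload": {"series": [[0.068,[0,0,0],[0,0,0]],[0.08,[0,0,0],[0,0,0]],[0.08,[0,0,0],[0,0,0]],[0.08,[0,0,-0.02],[0,0,0]],[0.094,[0,0,-0.06],[0,0,0]]]}}

```text
time: 25.02
tool_pos: [0.5449, 0.4316, 0.0802]
ee_rot: [-3.137, -0.001, 2.414]
wrist_force: [-0.2, -0.8, 1.1]
width: 0.087
finger_force: 0.0
```

Run:
```python
from plan import *
H=2.414; M=3.06; s=np.array([.546,.432,.081])
a=np.array([.50,.22,.18]); b=np.array([.49,-.08,.18]); e=np.array([.546,-.431,.12])
def seg(p,q,f,y0,y1): return p+(q-p)*f
plan(s,H,[[(.094,[.535,.40,.16],H,2),(.094,[.515,.25,.18],H,3)],[(.094,[.50,-.03,.18],H+.3,5)],[(.094,[.53,-.30,.18],M,5)],[(.094,[.546,-.431,.12],M,5)],[(.085,[.546,-.431,.03],M,5)]])
```

```text
[[0.094, [-0.007, -0.016, -0.039], [0, 0, -0.0]], [0.094, [-0.013, -0.031, -0.079], [0, 0, -0.0]], [0.094, [-0.041, -0.073, -0.086], [0, 0, -0.0]], [0.094, [-0.07, -0.115, -0.092], [0, 0, -0.0]], [0.094, [-0.098, -0.157, -0.099], [0, 0, -0.0]]]  5
[[0.094, [-0.035, -0.044, 0.0], [0, 0, -0.06]], [0.094, [-0.07, -0.087, 0.0], [0, 0, -0.12]], [0.094, [-0.105, -0.131, 0.0], [0, 0, -0.18]], [0.094, [-0.14, -0.175, 0.0], [0, 0, -0.24]], [0.094, [-0.175, -0.219, 0.0], [0, 0, -0.3]]]  5
[[0.094, [-0.028, -0.047, 0.0], [0, 0, -0.069]], [0.094, [-0.056, -0.093, 0.0], [0, 0, -0.138]], [0.094, [-0.084, -0.14, 0.0], [0, 0, -0.208]], [0.094, [-0.111, -0.186, 0.0], [0, 0, -0.277]], [0.094, [-0.139, -0.233, 0.0], [0, 0, -0.346]]]  5
[[0.094, [-0.005, -0.026, 0.012], [0, 0, -0.0]], [0.094, [-0.011, -0.052, 0.024], [0, 0, -0.0]], [0.094, [-0.016, -0.078, 0.036], [0, 0, -0.0]], [0.094, [-0.022, -0.103, 0.048], [0, 0, -0.0]], [0.094, [-0.027, -0.129, 0.06], [0, 0, -0.0]]]  5
[[0.085, [0.0, 0.0, 0.018], [0, 0, -0.0]], [0.085, [0.0, 0.0, 0.036], [0, 0, -0.0]], [0.085, [0.0, 0.0, 0.054], [0, 0, -0.0]], [0.085, [0.0, 0.0, 0.072], [0, 0, -0.0]], [0.085, [0.0, 0.0, 0.09], [0, 0, -0.0]]]  5
end [ 0.5461 -0.4308  0.03  ] 3.06
```

Request:
{"api": "drive_tool", "payload": {"series": [[0.094,[-0.007,-0.016,-0.039],[0,0,0]],[0.094,[-0.013,-0.031,-0.079],[0,0,0]],[0.094,[-0.041,-0.073,-0.086],[0,0,0]],[0.094,[-0.07,-0.115,-0.092],[0,0,0]],[0.094,[-0.098,-0.157,-0.099],[0,0,0]]]}}

```text
time: 25.65
tool_pos: [0.5148, 0.2486, 0.1823]
ee_rot: [3.139, 0.002, 2.414]
wrist_force: [-0.2, -0.0, -0.2]
width: 0.0942
finger_force: 0.0
```

Request:
{"api": "drive_tool", "payload": {"series": [[0.094,[-0.035,-0.044,0],[0,0,-0.06]],[0.094,[-0.07,-0.087,0],[0,0,-0.12]],[0.094,[-0.105,-0.131,0],[0,0,-0.18]],[0.094,[-0.14,-0.175,0],[0,0,-0.24]],[0.094,[-0.175,-0.219,0],[0,0,-0.3]]]}}

```text
time: 26.28
tool_pos: [0.4998, -0.0318, 0.1822]
ee_rot: [3.141, 0.003, 2.716]
wrist_force: [0.7, 0.0, 0.4]
width: 0.0941
finger_force: 0.0
```

Run:
```python
from h import *
o=robot.get_obs();print(o["tool_pos"],o["ee_rot"])
for n,box in (("side",(235,325,300,388)),("top",(165,165,212,212))):
    b=imaging.snapshot(n)[:,:,::-1]; cv2.imwrite(f"pics/s11{n}.png",b)
    h,s,v=[x.astype(int) for x in cv2.split(cv2.cvtColor(b,cv2.COLOR_BGR2HSV))]
    for t in (60,90):
        c=blob((v<t).astype(np.uint8),box); print(n,t,rect(n,c,.024),c.min(0),c.max(0))
    print("blue left",int(((s>90)&(h>95)&(h<125))[box[1]:box[3],box[0]:box[2]].sum()))
    if n=="side":
        c=blob((v<75).astype(np.uint8),(297,125,332,147)); print("mouse",rect(n,c,.015))
```

```text
[ 0.49982351 -0.03179045  0.18216743] [3.14079125 0.00337265 2.71592192]
side 60 [546.4 432.1 118.1  52.7 -41.6] [245 330] [290 380]
side 90 [545.9 432.2 120.   55.4 -41.3] [244 330] [290 381]
blue left 181
mouse [ 549.3 -430.4  136.8  130.7    6.5]
top 60 [544.9 430.7 113.   47.9 -41.7] [170 174] [198 203]
top 90 [541.1 425.7 117.1  64.5 -41.5] [170 174] [200 204]
blue left 26
```

Request:
{"api": "drive_tool", "payload": {"series": [[0.094,[-0.028,-0.047,0],[0,0,-0.069]],[0.094,[-0.056,-0.093,0],[0,0,-0.138]],[0.094,[-0.084,-0.14,0],[0,0,-0.208]],[0.094,[-0.111,-0.186,0],[0,0,-0.277]],[0.094,[-0.139,-0.233,0],[0,0,-0.346]]]}}

```text
time: 27.0
tool_pos: [0.5305, -0.3004, 0.1818]
ee_rot: [-3.141, 0.002, 3.063]
wrist_force: [0.8, 0.5, 0.5]
width: 0.0939
finger_force: 0.0
```

Request:
{"api": "drive_tool", "payload": {"series": [[0.094,[-0.005,-0.026,0.012],[0,0,0]],[0.094,[-0.011,-0.052,0.024],[0,0,0]],[0.094,[-0.016,-0.078,0.036],[0,0,0]],[0.094,[-0.022,-0.103,0.048],[0,0,0]],[0.094,[-0.027,-0.129,0.06],[0,0,0]]]}}

```text
time: 27.62
tool_pos: [0.5473, -0.4304, 0.1212]
ee_rot: [-3.141, 0.002, 3.06]
wrist_force: [0.6, -0.4, -1.2]
width: 0.0936
finger_force: 0.0
```

Request:
{"api": "drive_tool", "payload": {"series": [[0.09,[0,0,0.02],[0,0,0]],[0.09,[0,0,0.045],[0,0,0]],[0.09,[0,0,0.065],[0,0,0]],[0.09,[0,0,0.08],[0,0,0]],[0.09,[0,0,0.09],[0,0,0]]]}}

```text
time: 28.25
tool_pos: [0.546, -0.4298, 0.0293]
ee_rot: [3.141, -0.0, 3.06]
wrist_force: [0.0, -0.7, -0.6]
width: 0.0901
finger_force: 0.0
```

Request:
{"api": "drive_tool", "payload": {"series": [[0.09,[0,0,0.008],[0,0,0]],[0.09,[0,0,0.014],[0,0,0]],[0.09,[0,0,0.018],[0,0,0]],[0.09,[0,0,0.018],[0,0,0]]]}}

```text
time: 28.75
tool_pos: [0.5458, -0.4305, 0.0119]
ee_rot: [3.142, -0.0, 3.06]
wrist_force: [0.0, -0.3, 0.4]
width: 0.09
finger_force: 0.0
```

Request:
{"api": "drive_tool", "payload": {"series": [[0.04,[0,0,0],[0,0,0]],[0.04,[0,0,0],[0,0,0]],[0.04,[0,0,0],[0,0,0]],[0.04,[0,0,0],[0,0,0]],[0.04,[0,0,0],[0,0,0]]]}}

```text
time: 29.38
tool_pos: [0.546, -0.4306, 0.0123]
ee_rot: [-3.141, 0.0, 3.06]
wrist_force: [0.4, 0.5, 1.4]
width: 0.0572
finger_force: 30.0
```

Run:
```python
from plan import *
o=robot.get_obs(); print(o["width"],o["finger_force"],o["tool_pos"])
M=3.06; N=np.pi+.223; s=np.array([.546,-.431,.012]); u=s+[0,0,.12]; e=np.array([.6877,.1512,.15]); d=e-u
f=[.3,.76,1]
plan(s,M,[[(.04,s+[0,0,.05],M,2),(.04,u,M,3)]]+[[(.04,u+d*.5,M+(N-M)*.5,5)],[(.04,e,N,5)],[(.04,e-[0,0,.12],N,5)]])
```

```text
0.057229312980537614 29.992603361606598 [ 0.54598352 -0.43056165  0.01229862]
[[0.04, [0.0, 0.0, -0.025], [0, 0, -0.0]], [0.04, [0.0, 0.0, -0.05], [0, 0, -0.0]], [0.04, [0.0, 0.0, -0.073], [0, 0, -0.0]], [0.04, [0.0, 0.0, -0.097], [0, 0, -0.0]], [0.04, [0.0, 0.0, -0.12], [0, 0, -0.0]]]  5
[[0.04, [-0.009, 0.059, -0.002], [0, 0, -0.03]], [0.04, [-0.019, 0.118, -0.004], [0, 0, -0.061]], [0.04, [-0.028, 0.178, -0.005], [0, 0, -0.091]], [0.04, [-0.038, 0.237, -0.007], [0, 0, -0.122]], [0.04, [-0.047, 0.296, -0.009], [0, 0, -0.152]]]  5
[[0.04, [-0.018, 0.057, -0.002], [0, 0, -0.031]], [0.04, [-0.036, 0.114, -0.004], [0, 0, -0.061]], [0.04, [-0.055, 0.171, -0.005], [0, 0, -0.092]], [0.04, [-0.073, 0.228, -0.007], [0, 0, -0.122]], [0.04, [-0.091, 0.285, -0.009], [0, 0, -0.153]]]  5
[[0.04, [0.0, 0.0, 0.024], [0, 0, 0.0]], [0.04, [0.0, 0.0, 0.048], [0, 0, 0.0]], [0.04, [0.0, 0.0, 0.072], [0, 0, 0.0]], [0.04, [0.0, 0.0, 0.096], [0, 0, 0.0]], [0.04, [0.0, 0.0, 0.12], [0, 0, 0.0]]]  5
end [0.6877 0.1509 0.03  ] 3.365
```

Request:
{"api": "drive_tool", "payload": {"series": [[0.04,[0,0,-0.025],[0,0,0]],[0.04,[0,0,-0.05],[0,0,0]],[0.04,[0,0,-0.073],[0,0,0]],[0.04,[0,0,-0.097],[0,0,0]],[0.04,[0,0,-0.12],[0,0,0]]]}}

```text
time: 30.0
tool_pos: [0.5457, -0.4302, 0.1323]
ee_rot: [3.141, -0.001, 3.06]
wrist_force: [0.5, 0.8, -1.0]
width: 0.0575
finger_force: 30.0
```

Request:
{"api": "drive_tool", "payload": {"series": [[0.04,[-0.009,0.059,-0.002],[0,0,-0.03]],[0.04,[-0.019,0.118,-0.004],[0,0,-0.061]],[0.04,[-0.028,0.178,-0.005],[0,0,-0.091]],[0.04,[-0.038,0.237,-0.007],[0,0,-0.122]],[0.04,[-0.047,0.296,-0.009],[0,0,-0.152]]]}}

```text
time: 30.62
tool_pos: [0.6169, -0.1373, 0.1407]
ee_rot: [3.141, -0.0, -3.071]
wrist_force: [0.2, -1.3, -1.9]
width: 0.0578
finger_force: 30.0
```

Request:
{"api": "drive_tool", "payload": {"series": [[0.04,[-0.018,0.057,-0.002],[0,0,-0.031]],[0.04,[-0.036,0.114,-0.004],[0,0,-0.061]],[0.04,[-0.055,0.171,-0.005],[0,0,-0.092]],[0.04,[-0.073,0.228,-0.007],[0,0,-0.122]],[0.04,[-0.091,0.285,-0.009],[0,0,-0.153]]]}}

```text
time: 31.25
tool_pos: [0.6877, 0.1533, 0.1496]
ee_rot: [-3.141, -0.001, -2.917]
wrist_force: [1.2, -0.2, -1.2]
width: 0.0575
finger_force: 30.0
```

Request:
{"api": "drive_tool", "payload": {"series": [[0.04,[0,0,0.03],[0,0,0]],[0.04,[0,0,0.06],[0,0,0]],[0.04,[0,0,0.09],[0,0,0]],[0.04,[0,0,0.112],[0,0,0]],[0.04,[0,0,0.125],[0,0,0]]]}}

```text
time: 31.88
tool_pos: [0.6865, 0.1513, 0.0227]
ee_rot: [3.141, -0.003, -2.918]
wrist_force: [-0.7, -0.1, -0.6]
width: 0.0578
finger_force: 30.0
```

Request:
{"api": "drive_tool", "payload": {"series": [[0.04,[0,0,0.005],[0,0,0]],[0.04,[0,0,0.008],[0,0,0]],[0.04,[0,0,0.008],[0,0,0]]]}}

```text
time: 32.25
tool_pos: [0.6882, 0.1515, 0.018]
ee_rot: [-3.141, 0.001, -2.918]
wrist_force: [0.3, -0.1, -1.1]
width: 0.0578
finger_force: 30.0
```

Request:
{"api": "drive_tool", "payload": {"series": [[0.04,[0,0,0.001],[0,0,0]],[0.04,[0,0,0.001],[0,0,0]]]}}

```text
time: 32.5
tool_pos: [0.688, 0.1515, 0.0166]
ee_rot: [-3.141, 0.001, -2.918]
wrist_force: [0.1, 0.7, -1.3]
width: 0.0577
finger_force: 30.0
```

Request:
{"api": "drive_tool", "payload": {"series": [[0.04,[0,0,0.001],[0,0,0]],[0.04,[0,0,0.001],[0,0,0]]]}}

```text
time: 32.75
tool_pos: [0.6879, 0.1514, 0.0153]
ee_rot: [-3.141, 0.001, -2.918]
wrist_force: [-0.4, -0.7, -0.4]
width: 0.0577
finger_force: 30.0
```

Request:
{"api": "drive_tool", "payload": {"series": [[0.04,[0,0,0.0005],[0,0,0]],[0.04,[0,0,0.0005],[0,0,0]]]}}

```text
time: 33.0
tool_pos: [0.6879, 0.1514, 0.0153]
ee_rot: [-3.141, 0.001, -2.918]
wrist_force: [-0.5, -0.4, 2.2]
width: 0.0577
finger_force: 30.0
```

Request:
{"api": "drive_tool", "payload": {"series": [[0.065,[0,0,0],[0,0,0]],[0.08,[0,0,0],[0,0,0]],[0.08,[0,0,0],[0,0,0]],[0.08,[0,0,-0.03],[0,0,0]],[0.094,[0,0,-0.08],[0,0,0]]]}}

```text
time: 33.62
tool_pos: [0.6858, 0.1511, 0.0919]
ee_rot: [3.141, -0.007, -2.918]
wrist_force: [-0.1, 0.6, -0.4]
width: 0.0866
finger_force: 0.0
```

Request:
{"api": "drive_tool", "payload": {"series": [[0.094,[0.03,0,-0.06],[0,0,0]],[0.094,[0.08,0,-0.08],[0,0,0]],[0.094,[0.14,0,-0.08],[0,0,0]],[0.094,[0.2,0,-0.08],[0,0,0]],[0.094,[0.25,0,-0.08],[0,0,0]]]}}

```text
time: 34.25
tool_pos: [0.4419, 0.0957, 0.1747]
ee_rot: [-3.141, 0.001, -2.918]
wrist_force: [-0.3, -0.2, 1.5]
width: 0.0941
finger_force: 0.0
```

Run:
```python
from h import *
o=robot.get_obs();print(o["tool_pos"],o["time"])
for n,box,mb in (("side",(205,215,275,292),(222,232,262,276)),("top",(230,122,292,180),(242,134,280,172))):
    b=imaging.snapshot(n)[:,:,::-1]; cv2.imwrite(f"pics/s12{n}.png",b)
    h,s,v=[x.astype(int) for x in cv2.split(cv2.cvtColor(b,cv2.COLOR_BGR2HSV))]
    g=(v<42).astype(np.uint8); x0,y0,x1,y1=box
    for t in (35,45,55):
        c=blob((v<t).astype(np.uint8),mb); print(n,t,"mouse",rect(n,c,.015),c.min(0),c.max(0))
    c=blob((v<125).astype(np.uint8),box); print(n,"mat",rect(n,c,.0033))
    K={"side":(320,130,372,180),"top":(350,195,400,240)}[n]; c=blob(((s>70)&(h>5)&(h<25)).astype(np.uint8),K); print("coaster",rect(n,c,.005))
    c=blob(((s>90)&(h>65)&(h<100)).astype(np.uint8),K); print("teal",c.min(0),c.max(0),px(n,[[.4095,-.2815,.005]]))
    K={"side":(300,260,345,325),"top":(205,195,245,235)}[n]; c=blob(((s>120)&((h<8)|(h>172))).astype(np.uint8),K); print("red",rect(n,c,.092),c.min(0),c.max(0))
```

```text
[0.44185177 0.09568837 0.17465991] 34.25
side 35 mouse [689.5 152.1  95.8  63.8   6.9] [224 246] [256 264]
side 45 mouse [690.7 150.4  98.6  67.5   6.9] [223 245] [256 264]
side 55 mouse [689.8 151.  100.   70.5  14.5] [223 245] [257 265]
side mat [684.7 165.9 208.5 152.7 -77.4]
coaster [ 396.7 -263.1   96.6   52.2   36. ]
teal [320 130] [371 159] [[346.17438201 165.63946327]]
red [427.7 283.6  39.6  27.6 -83.6] [317 284] [328 298]
top 35 mouse [686.9 148.2  89.   52.1  14.2] [253 140] [268 162]
top 45 mouse [686.6 148.4  95.8  56.9  17.9] [252 139] [268 163]
top 55 mouse [671.1 144.3 133.6  61.2  13.7] [252 139] [269 171]
top mat [663.5 167.8 224.8 188.4 -77.7]
coaster [ 402.4 -274.7   91.3   74.6   42.5]
teal [369 218] [377 227] [[375.43317085 220.70214783]]
red [423.9 291.3  28.2  17.5  19.9] [212 213] [217 221]
```

```bash
python3 -c "
from bench import robot
print(robot.close_job())"
```

```text
the job is handed in; nothing more can be done
None
```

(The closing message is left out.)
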